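# Unclip the long dose tube and lay it on the weighing cradle

### The arm

A 7-joint arm with a two-finger parallel gripper is mounted at the origin on the work surface. World frame = base frame: x ahead of the robot, y to its left, z up, the work surface at z = 0. Lengths are in m, angles in rad, forces in N, time in s.
With the tool pointing down it reaches from about 0.4 to 0.85 m from the base axis. Payload 10.4 kg.
Tool frame: the origin (TCP) lies on the front face of the gripper's body, between the roots of the fingers; the fingertips stand 70 mm ahead of it and the grasp point (between the pads) lies 51 mm ahead of it (grasp_offset is the distance from the TCP to the grasp point, in m); z points along the fingers, y is the direction in which the jaws open and shut (so a half turn about z gives the same grasp; the last joint's range is limited). The gripper opens to 87 mm and grips with 3 to 60 N. Pads are 19 mm wide; open, the fingers measure 117 mm over their backs; the gripper's body (75 mm by 190 mm) begins 51 mm behind the grasp point.
Start: joints at [-1.248, 0.332, -0.065, 1.46, 0.022, 1.35, -0.088], TCP at [0.212, 0.588, 0.292] pointing down, gripper open.
Joint ranges: [-2.6, 2.6], [-0.5, 2.12], [-1.47, 1.34], [0.16, 2.42], [-1.27, 4.41], [0.06, 2.06], [-2.6, 2.6]. Speed limits (rad/s): [2.22, 2.22, 2.79, 2.79, 3.14, 3.14, 3.14].

### API

Orientations are given as a unit quaternion [x, y, z, w].
In Python, from bench import * gives the robot as it stands. The module is installed in compiled form; this text tells all that it offers.
- The arm moves only by the tool arm_command, never from a script. Its argument "commands" is a list of rows, each a list of 3 entries, a list of its own where there are three numbers: the opening in per cent of the stroke, from 0 (shut) to 100 (fully open), then the shift along the tool's x, y, z in m, then the turn, a rotation vector about the tool's x, y, z in rad. A call has exactly 10 rows; each row is the pose to reach, as a shift and turn from the pose commanded when the call began, along the tool's axes at that moment; what a row does not reach only later rows make up. A row lasts 1/12 s, in which the tool goes at most 41.7 mm and 7.16 degrees, less where a joint would pass 70% of its speed; a pose out of reach is approached as far as the arm can. A call with a gripper value outside its range is refused whole. The fingers move at their own pace and stop on an object; "squeeze" is the grip in N (left out, the last holds). Time passes only in rows, so rows that repeat a pose let the fingers close, or fill a call up. It gives the time, the measured TCP pose, the force and the opening at its end, in the units of the state.
- read_state(): the state, without advancing time (a new reading comes with each control period).
- camera(name): name is "side" or "top"; returns a dict with "pixels" (400x640x3 uint8, red, green, blue), "fx", "fy", "cx", "cy" (pixels), "dist_coeffs" ([k1, k2, p1, p2, k3] as OpenCV has them; the pictures are not rectified), "rvec" (rotation vector, rad) and "tvec" (3), from world to camera coordinates, as OpenCV has them. Camera axes: x right, y down, z forward; pixel columns grow to the right and rows downward; lengths in m; the calibration is good to about 2 mm. A picture is of the moment at which its call begins. There is no depth.
- close_job(): hands the job in, once; it reports no verdict.
The state is a dict: "time": time; "joint_positions": joint angles; "joint_vel": joint speeds; "joint_torque": joint torques, N m; "ee_pos": TCP position; "eef_rot": TCP orientation; "ft_force": force on the tool from outside, world axes, zero at the start; "torque": the same for the moment, N m; "width": finger opening in m.
Only numpy, scipy, OpenCV 4.12 (cv2) and the standard library are available. Lean on these libraries where they do the work, as an engineer would, in place of code of your own. Each camera call takes 0.05 s, during which the arm holds its last target.

### The job

At the coffee stall, pull the one long metal dose tube straight up, crossways to its length, out of the two spring clips that hold it in the wooden rack, and lay it in the V-shaped cradle on the scale, lying along the cradle in both notches and roughly centred. Leave the two short tubes in their clips.

Things in the scene. Friction and masses are not known exactly. Their poses are not given: they have to be found in the camera images.
- long_tube_center (a point): Centre of the long metal tube, 24 mm thick, 150 mm long, 60-130 g, one end black; x along it. It starts level, axis 46 mm above the table, in any of the rack's 3 stations, in two C spring clips (12 mm wide, 35 mm either side of the centre, tips 62 mm high) open upwards. Pulled up it resists with 10-20 N for some mm, then snaps free; clear after 25 mm. Between the clips it is free all round.
- short_tube_a_center (a point): Centre of a short tube, 24 mm thick, 100 mm long, otherwise like the long one and clipped alike in another station; x along it. It stays in its clips. The wooden rack is fixed: three parallel stations 80 mm apart, board top 12 mm above the table (22 mm below the tubes), end rails 46 mm high that keep tubes from sliding out endways.
- short_tube_b_center (a point): Centre of the other short tube, the same size, clipped in the remaining station of the rack; x along it. It stays in its clips.
- cradle (a point): Where the long tube's centre belongs, 66 mm above the table, z up: amid a wooden cradle fixed on a black scale (170 x 140 mm, 25 mm high). Two V notches, 12 mm thick, 42 mm either side along x, sides at 45 degrees, ending 10 mm above and 27 mm beside this point. A tube in both lies along x (either way round). Between the notches fingers have room down to 34 mm above the table.
There are look-alikes about, which are no part of the job. What is shaped like the part that bears cradle but purple or red is not meant.

How it is judged:
On the way:
1. the long tube has been pulled up out of its clips (height (world z) of long_tube_center above 0.08 m), for 0.1 s.
At the end, for the whole second after the job is handed in: The long tube lies at rest in both notches of the scale's cradle: its centre within 20 mm of the cradle point along the cradle, 10 mm sideways and 8 mm in height, its axis within 10 degrees of the cradle's; both short tubes are still in their clips, within 15 mm of where they started (x of long_tube_center in the frame of cradle between -0.02 and 0.02 m and y of long_tube_center in the frame of cradle between -0.01 and 0.01 m and z of long_tube_center in the frame of cradle between -0.008 and 0.008 m and angle between the x axis of long_tube_center and the x axis of cradle, either way round below 0.17 rad and linear speed of long_tube below 0.02 m/s and distance of each of short_tube_a_center, short_tube_b_center from where it was at the start of the episode below 0.015 m); the robot touches nothing.
It fails at once if a short tube is pulled out of its clips (distance of any of short_tube_a_center, short_tube_b_center from where it was at the start of the episode above 0.02 m).
It also fails if it takes over 45 s, if anything falls off the work surface, if the arm or the gripper's body presses on something with over 40 N, if the wrist force passes 120 N, or if a joint passes its speed limit or range.

## Working session

There is one attempt and no reset: what is moved stays moved. The work goes in short steps, Python scripts to look and compute and a tool call to move; the robot and the scene stay as the last step left them, time stands still between calls to the robot, and variables do not carry over. Pictures are saved under pics/ and viewed, and the job is handed in when it is done.

Besides the shell and the picture viewer there is one more tool, called as name(argument=value, ...), one argument or row to a line, values as JSON. arm_command: Moves the arm, as the interface text tells. Its arguments: {"type":"object","properties":{"commands":{"type":"array","items":{"type":"array"}},"squeeze":{"type":"number"}},"required":["commands"]}

```bash
mkdir -p pics
cat > h.py <<'E'
from bench import *
import numpy as np, cv2
from scipy.spatial.transform import Rotation as R
def cam(n):
    c=camera(n); K=np.array([[c['fx'],0,c['cx']],[0,c['fy'],c['cy']],[0,0,1.]]);return c['pixels'],K,np.array(c['dist_coeffs']),np.array(c['rvec'],float),np.array(c['tvec'],float)
def ray(C,uv):
    _,K,d,r,t=C; p=cv2.undistortPoints(np.array(uv,float).reshape(-1,1,2),K,d).reshape(-1,2)
    M=cv2.Rodrigues(r)[0]; return -M.T@t.ravel(), np.c_[p,np.ones(len(p))]@M
def onz(C,uv,z):
    o,D=ray(C,uv); return o+D*((z-o[2])/D[:,2])[:,None]
def proj(C,P): return cv2.projectPoints(np.array(P,float).reshape(-1,1,3),C[3],C[4],C[1],C[2])[0].reshape(-1,2)
def save(n,im): cv2.imwrite('pics/'+n+'.png',im[:,:,::-1])
E
python3 - <<'E'
from h import *
s=read_state();print(s)
for n in('top','side'):
    C=cam(n);save(n+'0',C[0]);print(n,ray(C,[[320,200]]),C[1][0,0])
E
```

```text
{'time': 0.0, 'joint_positions': array([-1.24760049,  0.33289785, -0.06472402,  1.46096317,  0.0215694 ,
        1.34989648, -0.08843703]), 'joint_vel': array([-0.00042733,  0.0014537 , -0.00065952, -0.0006716 ,  0.00035929,
        0.00176626,  0.00026311]), 'joint_torque': array([-6.13791872e-04, -6.23245668e+01,  2.45575811e-02, -3.89895201e+01,
       -6.12824271e-02,  3.96584999e-02,  1.39805738e-04]), 'ee_pos': array([0.21172098, 0.58773114, 0.29142727]), 'eef_rot': array([ 1.71988279e-01,  9.85098721e-01, -7.26952068e-04, -1.11328035e-04]), 'ft_force': array([-0.65032601, -0.31654275,  0.60461386]), 'torque': array([ 0.019249  , -0.02344634, -0.02889427]), 'width': 0.08709126119223905}
top (array([3.11635921e-01, 1.03623253e-03, 1.20697735e+00]), array([[ 0.10962013, -0.0017302 , -0.99406671]])) 443.53666411859086
side (array([ 0.06078231, -0.56720348,  0.62118375]), array([[ 0.42279385,  0.6461121 , -0.63545215]])) 380.2897054361109
```

View pics/top0.png

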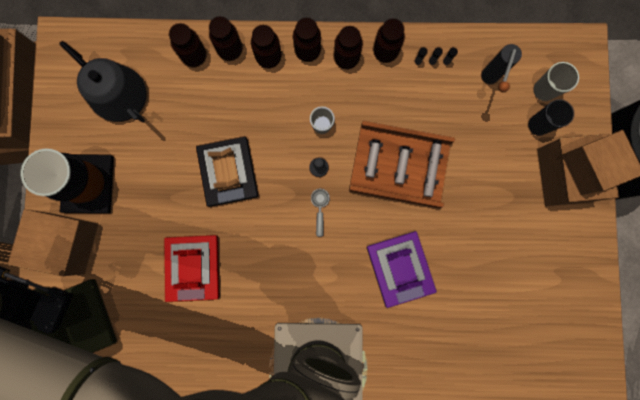

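View pics/side0.png

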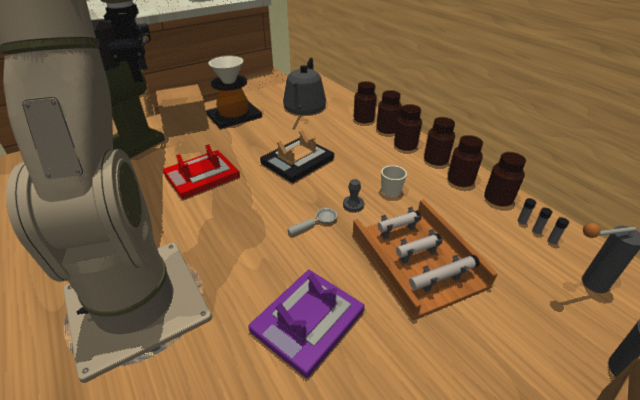

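Top view, with the robot at bottom centre. Tube candidates are the rack tubes at (373,159), (403,166) and (433,169); the last is the longest. Cradle candidates are black and wood at (227,171), red at (191,268) and purple at (401,268). I choose the tube at (433,169) and the black scale with the wooden cradle. Next is a close crop to check both.

Run:
```python
from h import *
C=cam('top');im=C[0]
a=cv2.resize(im[115:215,340:460],None,fx=5,fy=5,interpolation=cv2.INTER_CUBIC)[:, :400+200]
save('c1',a)
b=cv2.resize(im[130:212,190:265],None,fx=7,fy=7,interpolation=cv2.INTER_CUBIC)
save('c2',b)
S=cam('side')[0]
save('c3',cv2.resize(S[195:315,350:500],None,fx=5,fy=5,interpolation=cv2.INTER_CUBIC))
save('c4',cv2.resize(S[120:190,250:345],None,fx=8,fy=8,interpolation=cv2.INTER_CUBIC))
```

```text
(no output)
```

View pics/c1.png

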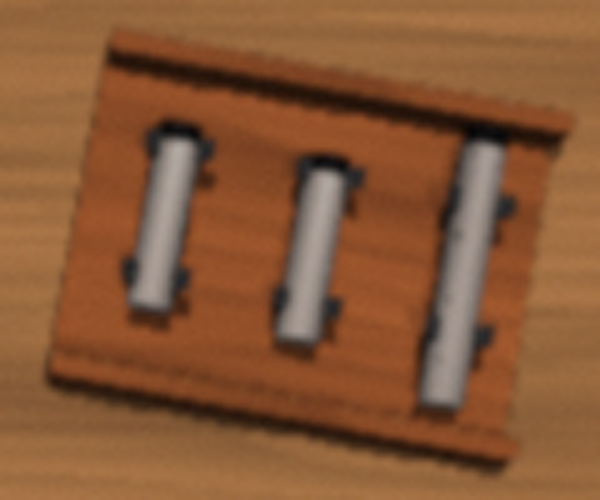

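View pics/c2.png

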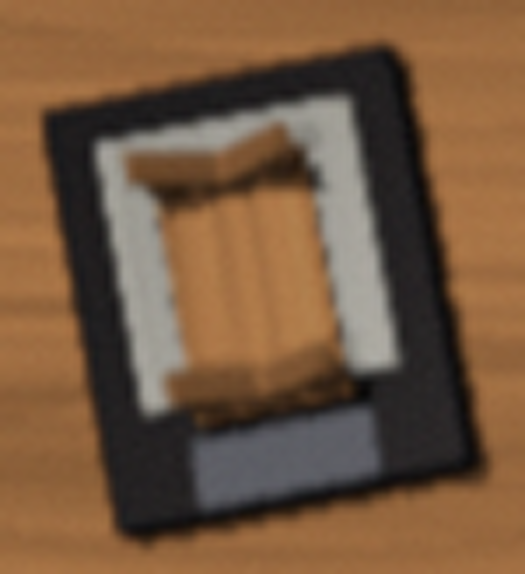

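View pics/c3.png

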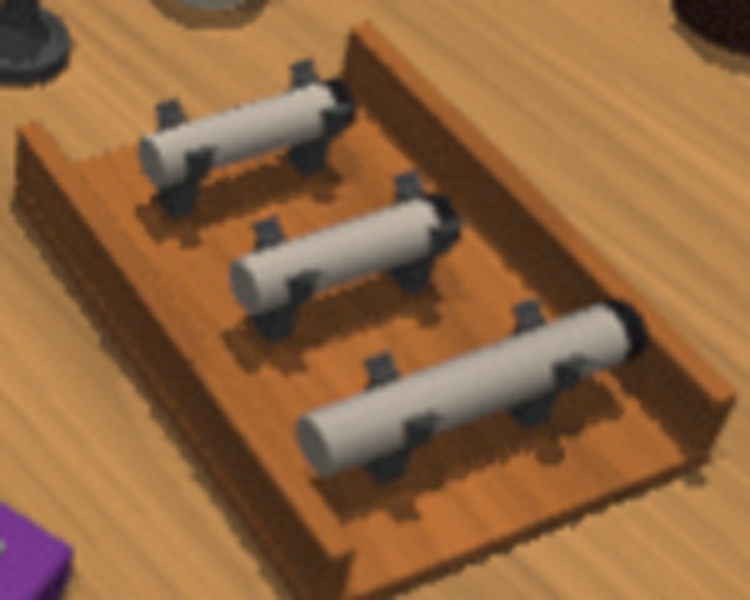

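View pics/c4.png

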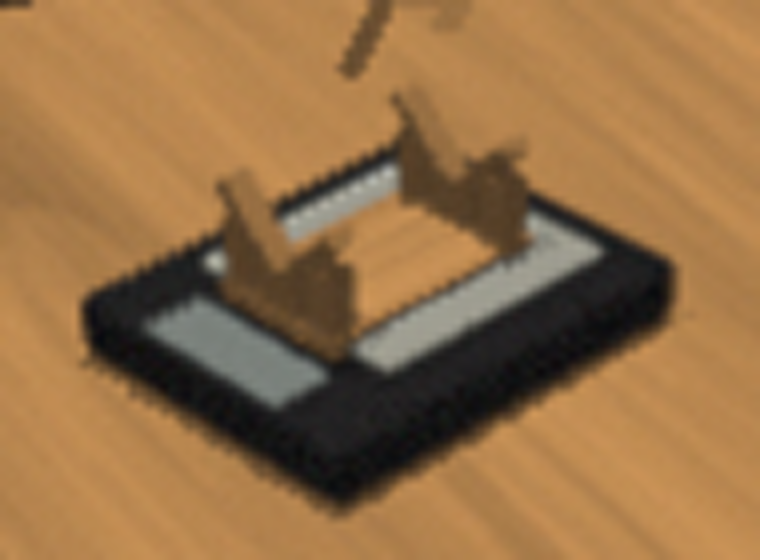

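The crops confirm both choices: the right-hand tube is clearly the longest and has a black far end, and the wooden cradle stands on a black scale. Now I'll measure both.

```bash
cat > m.py <<'E'
from h import *
C=cam('top');S=cam('side');im=C[0]
# tube: grey mask in top
def tube(C,poly,z=.046):
    im=C[0].astype(int); m=((im.max(2)-im.min(2)<40)&(im.min(2)>85)).astype(np.uint8)
    q=np.zeros_like(m);cv2.fillPoly(q,[np.array(poly)],1); m&=q
    n,l,st,_=cv2.connectedComponentsWithStats(m);k=1+np.argmax(st[1:,4])
    ys,xs=np.nonzero(l==k);return np.c_[xs,ys].astype(float)
pt=tube(C,[(422,135),(446,135),(446,202),(422,202)])
P=onz(C,pt,.046);c=P.mean(0);u=np.linalg.svd(P-c)[2][0];u*=np.sign(u[0]);s=(P-c)@u
print('top grey',len(P),c,u,np.degrees(np.arctan2(u[1],u[0])),s.min(),s.max())
# side
ps=tube(S,[(405,265),(485,248),(490,275),(415,300)])
# top-surface biased -> report on axis plane
Q=onz(S,ps,.046);cq=Q.mean(0);uq=np.linalg.svd(Q-cq)[2][0];uq*=np.sign(uq[0]);sq=(Q-cq)@uq
print('side grey',len(Q),cq,np.degrees(np.arctan2(uq[1],uq[0])),sq.min(),sq.max())
b=onz(C,np.array([[485,130],[441,405]])/5.+[340,115]-.4,.046);print('ends',b,np.linalg.norm(b[0]-b[1]),b.mean(0))
# cradle
sc=onz(C,np.array([[45,113],[392,43],[482,465],[122,535]])/7.+[190,130]-.43,.025)
print('scale',sc,sc.mean(0),[np.linalg.norm(sc[i]-sc[i-1]) for i in range(4)])
d=(sc[0]-sc[3])+(sc[1]-sc[2]);print('yaw',np.degrees(np.arctan2(d[1],d[0])))
t=onz(C,np.array([[130,168],[292,140],[340,358],[170,388]])/7.+[190,130]-.43,.076)
print('tips',t,t.mean(0),[np.linalg.norm(t[i]-t[i-1]) for i in range(4)])
d=(t[0]-t[3])+(t[1]-t[2]);print('yaw',np.degrees(np.arctan2(d[1],d[0])))
t=onz(S,np.array([[402,95],[518,150],[340,240],[228,178]])/8.+[250,120]-.44,.076)
print('tips side',t,t.mean(0),[np.linalg.norm(t[i]-t[i-1]) for i in range(4)])
E
python3 m.py
```

```text
top grey 378 [ 0.52408739 -0.29725028  0.046     ] [ 9.82484057e-01 -1.86346660e-01 -5.08889611e-29] -10.739655762732742 -0.06924554567040252 0.07152962290047102
side grey 655 [ 0.52496185 -0.29600711  0.046     ] -9.474811047670537 -0.07007616578368375 0.07557772931737528
ends [[ 0.60255379 -0.30933455  0.046     ]
 [ 0.45485333 -0.28451315  0.046     ]] 0.14977158832938758 [ 0.52870356 -0.29692385  0.046     ]
scale [[0.58548894 0.33633275 0.025     ]
 [0.61499109 0.20321051 0.025     ]
 [0.4506872  0.16422249 0.025     ]
 [0.42202568 0.30079    0.025     ]] [0.51829823 0.25113894 0.025     ] [np.float64(0.16728276922577295), np.float64(0.13635214634810122), np.float64(0.16886631990476134), np.float64(0.1395427063552824)]
yaw 12.810622072084902
tips [[0.55346632 0.28981381 0.076     ]
 [0.56481758 0.23042689 0.076     ]
 [0.48361681 0.21032563 0.076     ]
 [0.47167451 0.27227025 0.076     ]] [0.5183938  0.25070914 0.076     ] [np.float64(0.0836521230661526), np.float64(0.06046203583306485), np.float64(0.0836518109879845), np.float64(0.06308529147937458)]
yaw 13.005011334861944
tips side [[0.54607644 0.28011666 0.076     ]
 [0.55998228 0.22406758 0.076     ]
 [0.47803575 0.20714208 0.076     ]
 [0.46588708 0.26368111 0.076     ]] [0.51249539 0.24375186 0.076     ] [np.float64(0.0818563454918462), np.float64(0.05774834016947902), np.float64(0.08367620123996895), np.float64(0.05782951227944666)]
```

```bash
cat > o.py <<'E'
from h import *
C=cam('top');S=cam('side')
def fr(c,y): 
    y=np.radians(y);return lambda p:np.array(p)@np.array([[np.cos(y),np.sin(y),0],[-np.sin(y),np.cos(y),0],[0,0,1]])+c
cr=fr(np.array([.518,.251,.066]),12.9); tu=fr(np.array([.5285,-.297,.046]),-10.3)
segs=[]
for sx in(-1,1):
  for e in(-6,6):
    x=sx*.042+e/1000
    segs.append((cr,[[x,-.027,.010],[x,0,-.017],[x,.027,.010]]))
th=np.linspace(0,2*np.pi,25)
for x in(-.075,.075): segs.append((tu,np.c_[x+0*th,.012*np.cos(th),.012*np.sin(th)]))
for sx in(-1,1):
  for y in(-1,1): segs.append((tu,[[sx*.035-.006,y*.009,.016],[sx*.035+.006,y*.009,.016]]))
def draw(C,x0,x1,y0,y1,f,n):
    im=cv2.resize(C[0][y0:y1,x0:x1],None,fx=f,fy=f,interpolation=cv2.INTER_CUBIC)
    for F,p in segs:
        q=((proj(C,F(p))-[x0,y0]+.5)*f).astype(np.int32)
        cv2.polylines(im,[q],False,(0,255,0),1)
    return im
save('o1',np.hstack([cv2.resize(draw(C,195,260,130,210,6,''),(390,480)),draw(C,410,460,130,210,6,'')]))
save('o2',np.vstack([draw(S,250,345,120,190,5,''),draw(S,395,490,245,305,5,'')]))
E
python3 o.py
```

```text
(no output)
```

View pics/o1.png

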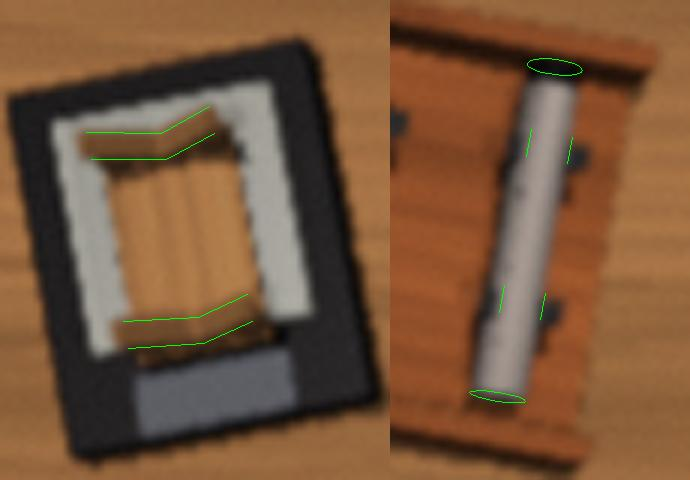

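View pics/o2.png

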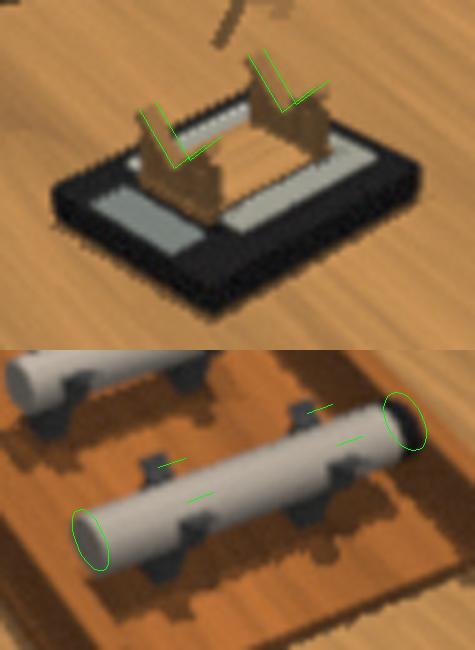

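```bash
cat >> o.py <<'E'
a=draw(S,265,320,125,172,14,'');save('o3',a)
a=draw(C,203,242,143,198,10,'');b=cv2.resize(C[0][143:198,203:242],None,fx=10,fy=10,interpolation=cv2.INTER_CUBIC);save('o4',np.hstack([a,b]))
E
python3 o.py
```

```text
(no output)
```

View pics/o3.png

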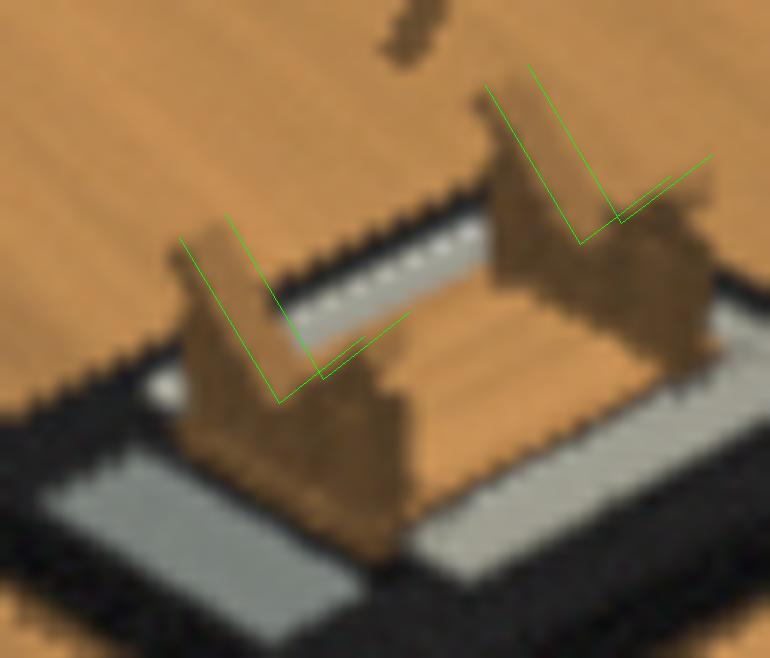

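View pics/o4.png

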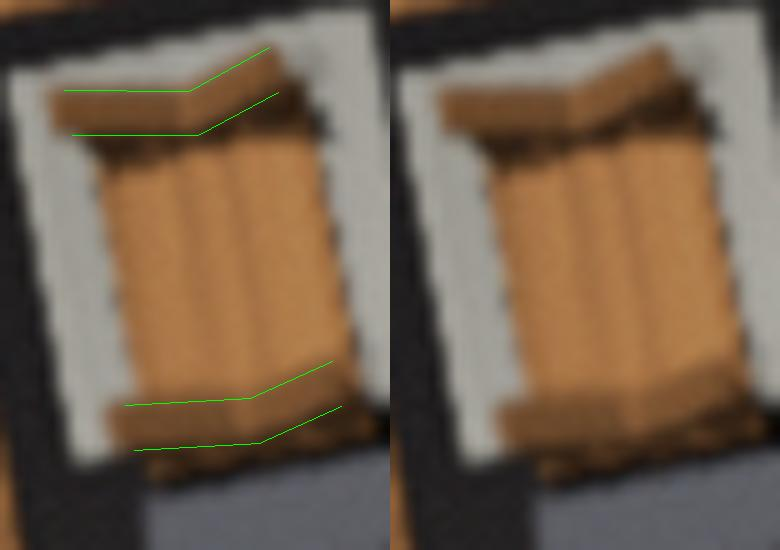

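The overlays agree in both views to about 2 mm. The tube centre is about (0.527, -0.297) at yaw -10.3°, and the cradle about (0.517, 0.252) at yaw 12.9°. Next I compute the moves.

```bash
cat > w.py <<'E'
import sys
from h import *
# args: target x y z(TCP) jaw-axis yaw deg
def rel(p,yaw,s=None):
    s=s or read_state(); M=R.from_quat(s['eef_rot']); y=np.radians(yaw)
    Y=np.array([np.cos(y),np.sin(y),0]);
    if Y@M.as_matrix()[:,1]<0: Y=-Y
    Z=np.array([0,0,-1.]);T=R.from_matrix(np.c_[np.cross(Y,Z),Y,Z])
    return M.inv().apply(np.array(p)-s['ee_pos']),(M.inv()*T).as_rotvec()
if __name__=='__main__':
    a=list(map(float,sys.argv[1:])); s=read_state()
    print(np.round(s['time'],2),s['ee_pos'].round(4),s['joint_positions'].round(2),s['ft_force'].round(1),round(s['width'],4))
    for i in range(0,len(a),4):
        d,r=rel(a[i:i+3],a[i+3]);print(d.round(4),r.round(4))
E
python3 w.py .48 .2 .26 79.7 .527 -.297 .26 79.7
```

```text
0.5 [0.2118 0.588  0.2923] [-1.25  0.33 -0.06  1.46  0.02  1.35 -0.09] [-0.5 -0.5  0.6] 0.087
[-0.3838 -0.2742  0.0323] [ 0.     0.    -0.166]
[-0.5965 -0.7258  0.0322] [ 0.     0.    -0.166]
```

arm_command(
  commands=[
    [70,[-0.02,-0.014,0.002],[0,0,-0.02]],
    [70,[-0.05,-0.036,0.004],[0,0,-0.04]],
    [70,[-0.08,-0.058,0.008],[0,0,-0.06]],
    [70,[-0.115,-0.082,0.012],[0,0,-0.08]],
    [70,[-0.15,-0.107,0.016],[0,0,-0.1]],
    [70,[-0.18,-0.13,0.02],[0,0,-0.12]],
    [70,[-0.21,-0.15,0.024],[0,0,-0.14]],
    [70,[-0.24,-0.175,0.028],[0,0,-0.166]],
    [70,[-0.27,-0.2,0.032],[0,0,-0.166]],
    [70,[-0.3,-0.23,0.032],[0,0,-0.166]],
  ],
)

```text
time: 1.33
ee_pos: [0.4163, 0.2692, 0.2597]
eef_rot: [0.089, 0.996, 0.0, -0.0]
ft_force: [0.8, 0.3, 0.1]
width: 0.061
```

```bash
python3 w.py .48 0 .26 79.7 .527 -.297 .26 79.7
```

```text
1.33 [0.4163 0.2692 0.2597] [-0.82  0.07  0.16  1.85 -0.01  1.23  0.74] [0.8 0.3 0.1] 0.061
[-0.1106 -0.2535 -0.0003] [ 0.     -0.0002  0.0007]
[-2.098e-01 -5.374e-01 -3.000e-04] [ 0.     -0.0002  0.0007]
```

arm_command(
  commands=[
    [70,[-0.015,-0.03,0],[0,0,0]],
    [70,[-0.03,-0.065,0],[0,0,0]],
    [70,[-0.045,-0.1,0],[0,0,0]],
    [70,[-0.06,-0.135,0],[0,0,0]],
    [70,[-0.075,-0.17,0],[0,0,0]],
    [70,[-0.09,-0.205,0],[0,0,0]],
    [70,[-0.105,-0.24,0],[0,0,0]],
    [70,[-0.12,-0.275,0],[0,0,0]],
    [70,[-0.135,-0.31,0],[0,0,0]],
    [70,[-0.15,-0.345,0],[0,0,0]],
  ],
)

```text
time: 2.17
ee_pos: [0.5018, -0.0975, 0.2606]
eef_rot: [0.09, 0.996, 0.0, 0.001]
ft_force: [1.5, 0.5, -0.2]
width: 0.0612
```

```bash
python3 w.py .527 -.297 .2 79.7
```

```text
2.17 [ 0.5018 -0.0975  0.2606] [-0.4   0.1   0.54  1.83 -0.05  1.23  1.55] [ 1.5  0.5 -0.2] 0.0612
[-0.0604 -0.1918  0.0606] [0.0005 0.001  0.0002]
```

arm_command(
  commands=[
    [70,[-0.01,-0.03,0.01],[0,0,0]],
    [70,[-0.02,-0.06,0.02],[0,0,0]],
    [70,[-0.03,-0.09,0.03],[0,0,0]],
    [70,[-0.04,-0.12,0.04],[0,0,0]],
    [70,[-0.05,-0.15,0.05],[0,0,0]],
    [70,[-0.056,-0.17,0.056],[0,0,0]],
    [70,[-0.06,-0.185,0.06],[0,0,0]],
    [70,[-0.06,-0.192,0.06],[0,0,0]],
    [70,[-0.06,-0.192,0.06],[0,0,0]],
    [70,[-0.06,-0.192,0.06],[0,0,0]],
  ],
)

```text
time: 3.0
ee_pos: [0.5265, -0.2947, 0.2005]
eef_rot: [0.09, 0.996, 0.0, 0.0]
ft_force: [0.2, 0.7, -0.1]
width: 0.0606
```

```bash
python3 w.py .527 -.297 .097 79.7
python3 - <<'E'
from h import *
S=cam('side');save('s1',S[0]);C=cam('top');save('t1',C[0])
E
```

```text
3.0 [ 0.5265 -0.2947  0.2005] [-0.07  0.4   0.64  1.67 -0.25  1.16  2.02] [ 0.2  0.7 -0.1] 0.0606
[-0.0009 -0.0022  0.1035] [ 0.0005  0.0002 -0.0001]
```

View pics/s1.png

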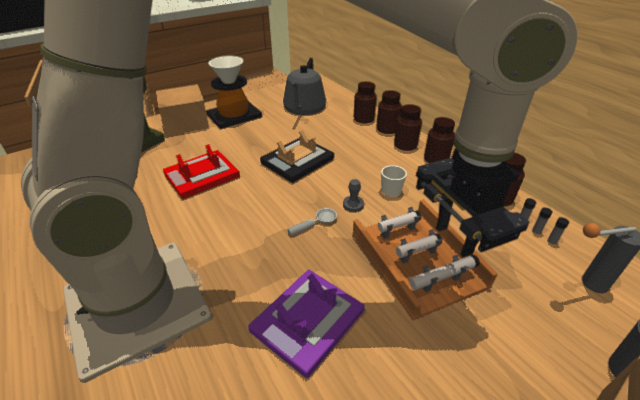

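The side view shows the open gripper over the long tube, with the finger near (450,265). I'll descend.

arm_command(
  commands=[
    [70,[0,0,0.01],[0,0,0]],
    [70,[0,0,0.025],[0,0,0]],
    [70,[0,0,0.04],[0,0,0]],
    [70,[0,0,0.055],[0,0,0]],
    [70,[0,0,0.068],[0,0,0]],
    [70,[0,0,0.078],[0,0,0]],
    [70,[0,0,0.088],[0,0,0]],
    [70,[0,0,0.096],[0,0,0]],
    [70,[0,0,0.103],[0,0,0]],
    [70,[0,0,0.103],[0,0,0]],
  ],
)

```text
time: 3.93
ee_pos: [0.5259, -0.2949, 0.0958]
eef_rot: [0.09, 0.996, 0.0, -0.001]
ft_force: [-0.4, -1.1, -0.8]
width: 0.0613
```

```bash
python3 w.py .527 -.297 .097 79.7
python3 - <<'E'
from h import *
S=cam('side');save('s2',cv2.resize(S[0][150:330,360:540],None,fx=3.3,fy=3.3))
E
```

```text
3.93 [ 0.5259 -0.2949  0.0958] [-0.02  0.52  0.58  1.75 -0.34  0.98  2.08] [-0.4 -1.1 -0.8] 0.0613
[-0.0014 -0.0019 -0.0012] [ 0.0004 -0.0017  0.0001]
```

View pics/s2.png

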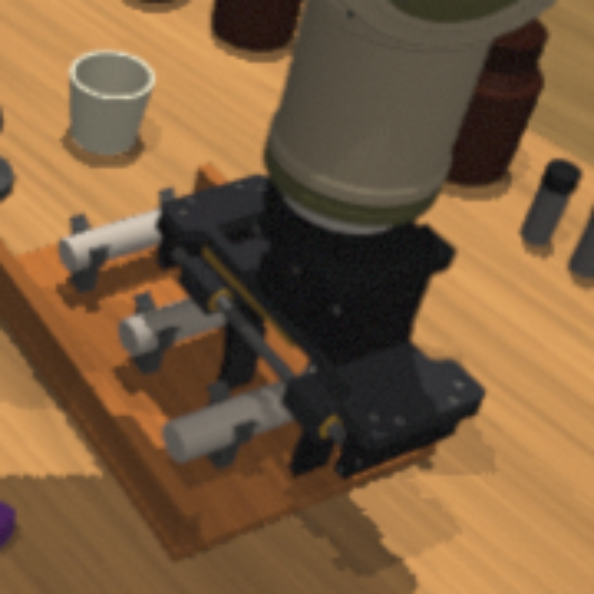

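The fingers straddle the long tube between its clips. I'll close with a -2 mm sideways trim.

arm_command(
  commands=[
    [70,[-0.001,-0.002,-0.001],[0,0,0]],
    [50,[-0.001,-0.002,-0.001],[0,0,0]],
    [35,[-0.001,-0.002,-0.001],[0,0,0]],
    [30,[-0.001,-0.002,-0.001],[0,0,0]],
    [25,[-0.001,-0.002,-0.001],[0,0,0]],
    [20,[-0.001,-0.002,-0.001],[0,0,0]],
    [10,[-0.001,-0.002,-0.001],[0,0,0]],
    [0,[-0.001,-0.002,-0.001],[0,0,0]],
    [0,[-0.001,-0.002,-0.001],[0,0,0]],
    [0,[-0.001,-0.002,-0.001],[0,0,0]],
  ],
  squeeze=55,
)

```text
time: 4.82
ee_pos: [0.5271, -0.2972, 0.0982]
eef_rot: [0.09, 0.996, 0.0, -0.0]
ft_force: [-0.4, 0.2, 1.6]
width: 0.0227
```

arm_command(
  commands=[
    [0,[0,0,-0.003],[0,0,0]],
    [0,[0,0,-0.007],[0,0,0]],
    [0,[0,0,-0.011],[0,0,0]],
    [0,[0,0,-0.016],[0,0,0]],
    [0,[0,0,-0.022],[0,0,0]],
    [0,[0,0,-0.03],[0,0,0]],
    [0,[0,0,-0.04],[0,0,0]],
    [0,[0,0,-0.052],[0,0,0]],
    [0,[0,0,-0.064],[0,0,0]],
    [0,[0,0,-0.076],[0,0,0]],
  ],
)

```text
time: 5.65
ee_pos: [0.5272, -0.2976, 0.176]
eef_rot: [0.09, 0.996, -0.0, 0.0]
ft_force: [-0.4, 0.3, -0.4]
width: 0.0229
```

Run:
```python
from h import *
S=cam('side');save('s3',cv2.resize(S[0][120:320,360:560],None,fx=3,fy=3))
```

```text
(no output)
```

View pics/s3.png

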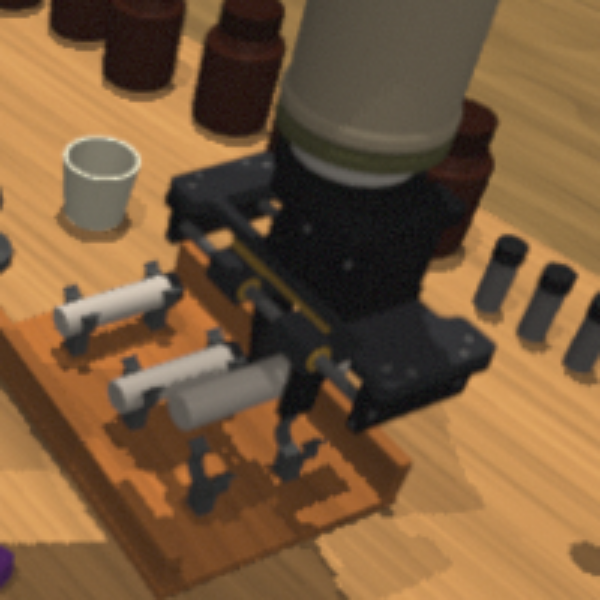

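The long tube is free of its clips and held, and both short tubes are still clipped. I'll raise it and carry it to the cradle.

```bash
python3 w.py .48 0 .24 85  .517 .252 .24 102.9
```

```text
5.7 [ 0.528  -0.2982  0.1783] [-0.06  0.43  0.63  1.68 -0.27  1.12  2.04] [ 1.2 -1.6  2.6] 0.0226
[ 0.1004  0.2847 -0.0622] [-0.0008  0.0039 -0.0928]
[ 0.1091  0.5393 -0.0624] [-0.0014  0.0038 -0.4052]
```

arm_command(
  commands=[
    [0,[0,0,-0.02],[0,0,0]],
    [0,[0.005,0.01,-0.04],[0,0,0]],
    [0,[0.015,0.03,-0.055],[0,0,0]],
    [0,[0.025,0.06,-0.062],[0,0,0]],
    [0,[0.035,0.09,-0.062],[0,0,0]],
    [0,[0.045,0.12,-0.062],[0,0,0]],
    [0,[0.055,0.15,-0.062],[0,0,0]],
    [0,[0.065,0.18,-0.062],[0,0,-0.02]],
    [0,[0.075,0.21,-0.062],[0,0,-0.04]],
    [0,[0.085,0.24,-0.062],[0,0,-0.06]],
  ],
)

```text
time: 6.53
ee_pos: [0.4859, -0.0447, 0.2368]
eef_rot: [0.059, 0.998, 0.0, 0.0]
ft_force: [0.1, 0.4, 0.6]
width: 0.0224
```

```bash
python3 w.py .517 .252 .24 102.9
```

```text
6.53 [ 0.4859 -0.0447  0.2368] [-0.49  0.06  0.51  1.91 -0.03  1.18  1.48] [0.1 0.4 0.6] 0.0224
[ 0.0043  0.2983 -0.0031] [ 3.000e-04  1.000e-03 -3.442e-01]
```

arm_command(
  commands=[
    [0,[0,0.03,0],[0,0,-0.04]],
    [0,[0,0.065,0],[0,0,-0.08]],
    [0,[0,0.1,0],[0,0,-0.13]],
    [0,[0,0.135,0],[0,0,-0.18]],
    [0,[0,0.17,0],[0,0,-0.23]],
    [0,[0.002,0.205,0],[0,0,-0.28]],
    [0,[0.003,0.235,0],[0,0,-0.32]],
    [0,[0.004,0.265,0],[0,0,-0.344]],
    [0,[0.004,0.285,0],[0,0,-0.344]],
    [0,[0.004,0.298,0],[0,0,-0.344]],
  ],
)

```text
time: 7.37
ee_pos: [0.5176, 0.253, 0.2364]
eef_rot: [-0.113, 0.994, 0.0, 0.0]
ft_force: [0.0, 0.3, -1.1]
width: 0.0226
```

```bash
python3 w.py .517 .252 .17 102.9
python3 - <<'E'
from h import *
S=cam('side');T=cam('top');save('s4',np.hstack([cv2.resize(S[0][60:200,230:360],None,fx=3,fy=3),cv2.resize(T[0][110:250,170:300],None,fx=3,fy=3)]))
E
```

```text
7.37 [0.5176 0.253  0.2364] [-0.77  0.26  0.27  1.68 -0.08  1.21  1.32] [ 0.   0.3 -1.1] 0.0226
[ 0.0008 -0.0009  0.0664] [0.0007 0.0002 0.0017]
```

View pics/s4.png

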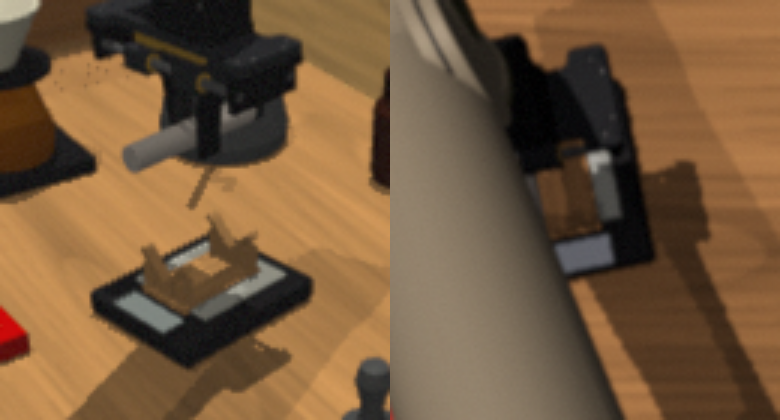

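The side view shows the tube level in the grip above the cradle, with its near end at about (275,112). I'll compare that with the position predicted if it hasn't slipped.

Run:
```python
from h import *
S=cam('side');s=read_state();y=np.radians(12.9);u=np.array([np.cos(y),np.sin(y),0])
c=s['ee_pos']-[0,0,.051]
print(proj(S,[c-.075*u,c-.065*u,c]))
th=np.linspace(0,2*np.pi,25);v=np.array([-u[1],u[0],0])
im=cv2.resize(S[0][70:140,250:350],None,fx=7,fy=7,interpolation=cv2.INTER_CUBIC)
for x in(-.075,.075):
    P=c+x*u+.012*(np.cos(th)[:,None]*v+np.sin(th)[:,None]*[0,0,1]);cv2.polylines(im,[((proj(S,P)-[250,70]+.5)*7).astype(np.int32)],True,(0,255,0),1)
save('s5',im)
```

```text
[[273.32792486 111.7305922 ]
 [276.32748301 110.42455579]
 [295.01671689 102.2988482 ]]
```

View pics/s5.png

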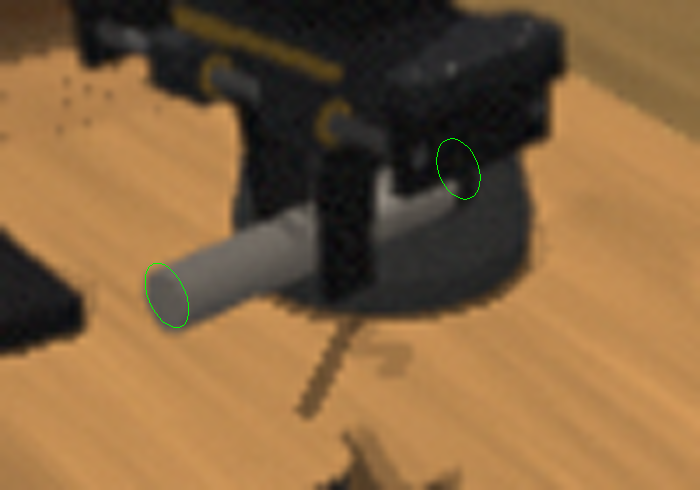

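The tube is level and has not slipped. I'll lower it.

arm_command(
  commands=[
    [0,[0.001,-0.001,0.01],[0,0,0]],
    [0,[0.001,-0.001,0.025],[0,0,0]],
    [0,[0.001,-0.001,0.04],[0,0,0]],
    [0,[0.001,-0.001,0.055],[0,0,0]],
    [0,[0.001,-0.001,0.068],[0,0,0]],
    [0,[0.001,-0.001,0.078],[0,0,0]],
    [0,[0.001,-0.001,0.086],[0,0,0]],
    [0,[0.001,-0.001,0.092],[0,0,0]],
    [0,[0.001,-0.001,0.096],[0,0,0]],
    [0,[0.001,-0.001,0.096],[0,0,0]],
  ],
)

```text
time: 8.35
ee_pos: [0.517, 0.2487, 0.1396]
eef_rot: [-0.112, 0.994, -0.0, -0.0]
ft_force: [-0.4, -0.4, -1.0]
width: 0.0224
```

```bash
python3 w.py .517 .252 .117 102.9
python3 - <<'E'
from h import *
S=cam('side');save('s6',cv2.resize(S[0][90:190,240:350],None,fx=6,fy=6,interpolation=cv2.INTER_CUBIC))
E
```

```text
8.35 [0.517  0.2487 0.1396] [-0.75  0.36  0.26  1.78 -0.11  1.02  1.35] [-0.4 -0.4 -1. ] 0.0224
[-0.0007  0.0032  0.0226] [-0.0003 -0.0007 -0.0012]
```

View pics/s6.png

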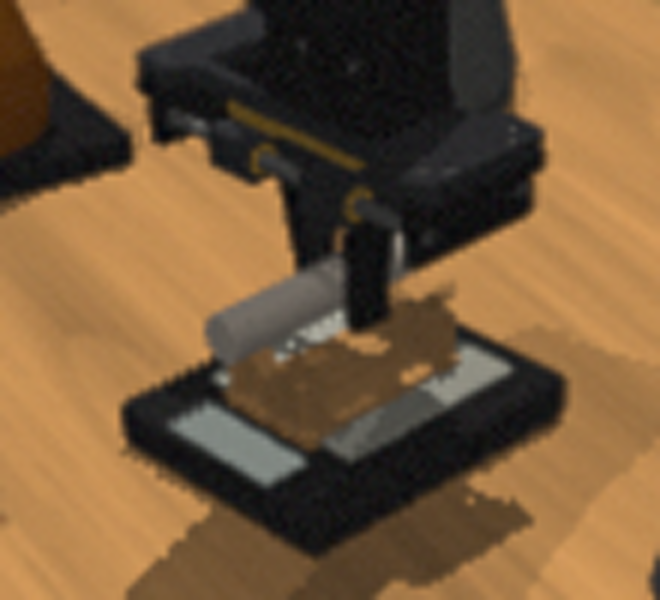

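The tube is just above both notches. I'll make a slow final descent with a +2 mm trim.

arm_command(
  commands=[
    [0,[0,0.002,0.003],[0,0,0]],
    [0,[0,0.002,0.006],[0,0,0]],
    [0,[0,0.002,0.009],[0,0,0]],
    [0,[0,0.002,0.012],[0,0,0]],
    [0,[0,0.002,0.015],[0,0,0]],
    [0,[0,0.002,0.017],[0,0,0]],
    [0,[0,0.002,0.019],[0,0,0]],
    [0,[0,0.002,0.02],[0,0,0]],
    [0,[0,0.002,0.02],[0,0,0]],
    [0,[0,0.002,0.02],[0,0,0]],
  ],
)

```text
time: 9.23
ee_pos: [0.5167, 0.2513, 0.1203]
eef_rot: [-0.112, 0.994, 0.0, -0.0]
ft_force: [-1.1, 1.7, 0.0]
width: 0.023
```

arm_command(
  commands=[
    [0,[0,0,0.001],[0,0,0]],
    [0,[0,0,0.001],[0,0,0]],
    [0,[0,0,0.002],[0,0,0]],
    [0,[0,0,0.002],[0,0,0]],
    [0,[0,0,0.003],[0,0,0]],
    [0,[0,0,0.003],[0,0,0]],
    [0,[0,0,0.003],[0,0,0]],
    [0,[0,0,0.003],[0,0,0]],
    [0,[0,0,0.003],[0,0,0]],
    [0,[0,0,0.003],[0,0,0]],
  ],
  squeeze=20,
)

```text
time: 10.07
ee_pos: [0.517, 0.2526, 0.1185]
eef_rot: [-0.112, 0.994, 0.001, 0.001]
ft_force: [-3.0, 3.9, 8.9]
width: 0.0235
```

```bash
python3 w.py .517 .252 .117 102.9
```

```text
10.07 [0.517  0.2526 0.1185] [-0.75  0.39  0.26  1.8  -0.12  0.97  1.35] [-3.   3.9  8.9] 0.0235
[ 0.0001 -0.0006  0.0015] [0.0022 0.0018 0.    ]
```

It touches at about the right height, with 9 N upward. I'll open gently.

arm_command(
  commands=[
    [28,[0,0.001,0.002],[0,0,0]],
    [30,[0,0.001,0.002],[0,0,0]],
    [33,[0,0.001,0.002],[0,0,0]],
    [36,[0,0.001,0.002],[0,0,0]],
    [40,[0,0.001,0.002],[0,0,0]],
    [45,[0,0.001,0.002],[0,0,0]],
    [52,[0,0.001,0.002],[0,0,0]],
    [60,[0,0.001,0.002],[0,0,0]],
    [65,[0,0.001,0.002],[0,0,0]],
    [65,[0,0.001,0.002],[0,0,0]],
  ],
)

```text
time: 10.9
ee_pos: [0.5165, 0.252, 0.1152]
eef_rot: [-0.112, 0.994, 0.0, -0.0]
ft_force: [-0.7, 0.4, 0.1]
width: 0.0539
```

```bash
python3 w.py .517 .252 .117 102.9;python3 - <<'E'
from h import *
S=cam('side');save('s7',cv2.resize(S[0][90:190,240:350],None,fx=6,fy=6,interpolation=cv2.INTER_CUBIC))
E
```

```text
10.9 [0.5165 0.252  0.1152] [-0.75  0.39  0.26  1.8  -0.12  0.97  1.35] [-0.7  0.4  0.1] 0.0539
[-0.0005 -0.0001 -0.0018] [ 0.    -0.    -0.001]
```

View pics/s7.png

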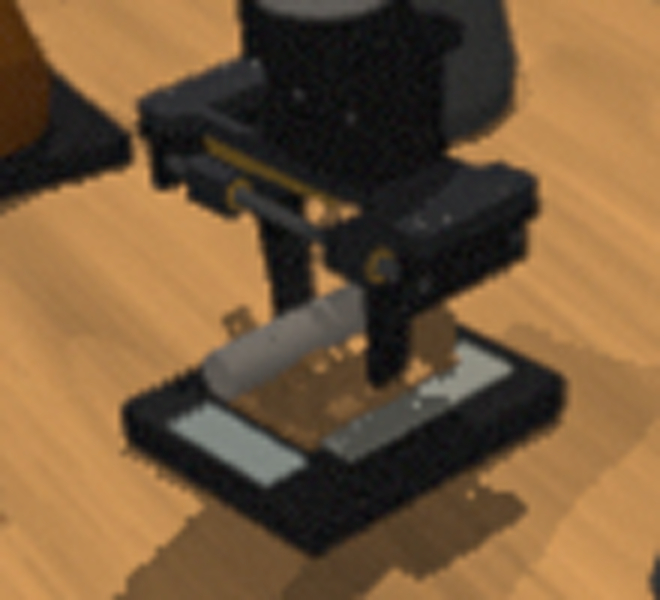

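The tube sits in both notches and the fingers are clear of it. I'll retreat straight up, then to the side for a look.

arm_command(
  commands=[
    [65,[0,0,-0.005],[0,0,0]],
    [65,[0,0,-0.012],[0,0,0]],
    [65,[0,0,-0.02],[0,0,0]],
    [65,[0,0,-0.035],[0,0,0]],
    [65,[0,0,-0.055],[0,0,0]],
    [65,[0,0,-0.08],[0,0,0]],
    [65,[0,0,-0.105],[0,0,0]],
    [65,[0,0,-0.13],[0,0,0]],
    [65,[0,0,-0.15],[0,0,0]],
    [65,[0,0,-0.16],[0,0,0]],
  ],
)

```text
time: 11.78
ee_pos: [0.5173, 0.2522, 0.2791]
eef_rot: [-0.112, 0.994, 0.001, 0.002]
ft_force: [0.3, 0.6, 0.4]
width: 0.0565
```

arm_command(
  commands=[
    [65,[0,-0.02,0],[0,0,0]],
    [65,[0,-0.05,0],[0,0,0]],
    [65,[0,-0.08,0],[0,0,0]],
    [65,[0,-0.11,0],[0,0,0]],
    [65,[0,-0.14,0],[0,0,0]],
    [65,[0,-0.17,0],[0,0,0]],
    [65,[0,-0.2,0],[0,0,0]],
    [65,[0,-0.22,0],[0,0,0]],
    [65,[0,-0.23,0],[0,0,0]],
    [65,[0,-0.23,0],[0,0,0]],
  ],
)

```text
time: 12.62
ee_pos: [0.5678, 0.0254, 0.2753]
eef_rot: [-0.11, 0.994, -0.0, -0.0]
ft_force: [-0.3, -0.7, -0.1]
width: 0.0566
```

```bash
sed -i 's/tu=fr(.*/tu=fr(np.array([.517,.252,.066]),12.9)/' o.py
cat >> o.py <<'E'
save('f1',np.hstack([draw(C,195,260,130,210,6,''),cv2.resize(draw(S,255,335,115,195,6,''),None,fx=.84,fy=1)]))
save('f2',S[0]);save('f3',C[0])
print(read_state()['ee_pos'],read_state()['ft_force'])
E
python3 o.py
```

```text
[0.56745159 0.02904845 0.27508682] [-0.08530892  0.81514165  0.20449859]
```

View pics/f1.png

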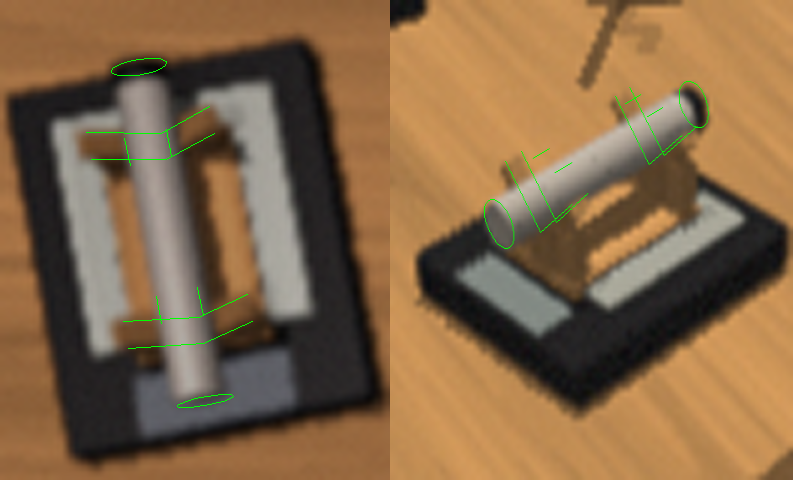

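View pics/f2.png

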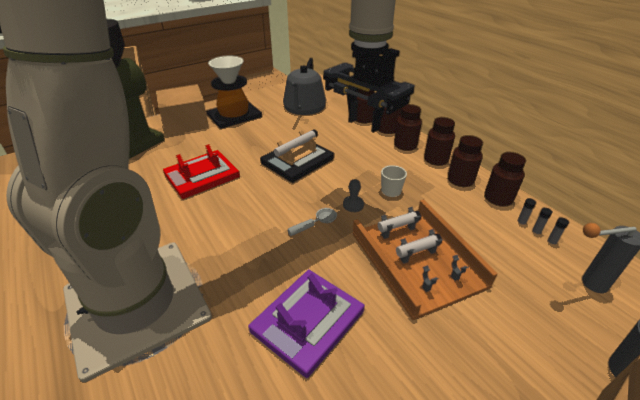

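The tube at (297,146) lies in both notches, within a few mm of the overlay. Both short tubes are still in the rack at (399,222) and (418,245). The arm is clear and still, so I'll hand in.

```bash
python3 -c "
from bench import *
print(close_job())"
```

```text
the job is handed in; nothing more can be done
None
```

The long tube is out of its clips and lies in both notches of the wooden cradle on the black scale. I handed the job in after about 13 s of the 45 s allowed; no verdict is reported.

- **Moves:** I gripped the tube between its two clips, pulled it straight up to about 0.125 m, carried it over and set it down. It touched the cradle with about 9 N. I then opened the gripper and backed away.
- **Last checks:** In both camera views the tube was within a few mm of the cradle point and in line with the cradle. Both short tubes looked unmoved in their clips, judged by eye rather than measured. The wrist force after backing off was below 1 N, with the gripper clear of everything.
- **Disagreement:** My first rough cradle readings differed by about 6–7 mm between the two cameras. I used the top-camera value, trimmed by 1–2 mm after the overlays; nothing else disagreed and no check failed.

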